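# Nest the mixing bowls

### The arm

A 6-joint arm with a two-finger parallel gripper is mounted at the origin on the work surface. World frame = base frame: x ahead of the robot, y to its left, z up, the work surface at z = 0. Lengths are in m, angles in rad, forces in N, time in s.
With the tool pointing down it reaches from about 0.375 to 0.975 m from the base axis. Payload 3.8 kg.
Tool frame: the origin (TCP) lies where the fingers leave the gripper's body, on its centre line; the fingertips stand 73 mm ahead of it and the grasp point (between the pads) lies 54 mm ahead of it; z points along the fingers, y is the line along which they close (so a half turn about z gives the same grasp; the last joint's range is limited). The gripper opens to 85 mm and grips with 20 to 120 N. Pads are 22 mm wide; open, the fingers measure 114 mm over their backs; the gripper's body (76 mm by 85 mm) begins 54 mm behind the grasp point. The pads swing forward as they close: fully open they stand 13 mm farther back than shut.
Start: joints at [-1.295, 0.264, 1.604, -0, 1.274, -0.037], TCP at [0.208, -0.642, 0.304] pointing down, gripper open.
Joint ranges: [-2.63, 2.63], [-0.94, 2.18], [0.31, 2.57], [-1.31, 4.45], [0, 2.66], [-2.55, 2.55]. Speed limits (rad/s): [2.57, 2.57, 3.14, 3.14, 3.14, 3.14].

### API

Orientations are given as a rotation vector (axis times angle).
In Python, from workcell import read_state, viewer, bot gives the robot as it stands.
- The arm moves only by the tool jog_arm, never from a script. Its argument "increments" is a list that holds one entry, the list of rows, each a list of 7 numbers: the shift along the tool's x, y, z in units of 30 mm (1.0 is 30 mm), then the turn, a rotation vector about the tool's x, y, z in units of 6 degrees (1.0 is 6 degrees), then the opening, from -1 (shut) to 1 (fully open). A call has exactly 5 rows; each row shifts and turns the commanded pose from where the row before left it, along the tool's axes as they then stand; what a row does not reach is not made up. A row lasts 1/12 s, in which the tool goes at most 41.7 mm and 7.16 degrees, less where a joint would pass 70% of its speed; a pose out of reach is approached as far as the arm can. A call is refused whole if a number of a shift passes 1 or a number of a turn 1, either way. A call with a gripper value outside its range is refused whole. The fingers move at their own pace and stop on an object; "force" is the grip in N (left out, the last holds). Time passes only in rows, so rows that do not move let the fingers close, or fill a call up. It gives the time, the measured TCP pose, the force, the opening and the grip force at its end, in the units of the state.
- read_state(): the state, without advancing time (a new reading comes with each control period).
- viewer.read_camera(name): name is "scene" or "top"; returns (picture, depth): 384x512x3 uint8, blue, green, red; 384x512 float32, m along the optical axis (not along the pixel's ray), 0 where there is no reading.
- viewer.camera_params(name): a dict with "fx", "fy", "cx", "cy" (pixels), "R" (3x3) and "t" (3): a world point X has camera coordinates R X + t. Camera axes: x right, y down, z forward; pixel columns grow to the right and rows downward; lengths in m; the calibration is good to about 2 mm. A picture is of the moment at which its call begins. camera_params takes no time and is no camera call.
- bot.finish_job(): hands the job in; it is judged then, once.
The state is a dict: "time": time; "q": joint angles; "joint_vel": joint speeds; "joint_torque": joint torques, N m; "tool_pos": TCP position; "tcp_rot": TCP orientation; "wrist_force": force on the tool from outside, world axes, zero at the start; "torque": the same for the moment, N m; "width": opening from 0.0 (shut) to 1.0 (fully open); "grip_force": force on a finger pad.
Only numpy, scipy, OpenCV 4.12 (cv2) and the standard library are available. Lean on these libraries where they do the work, as an engineer would, in place of code of your own. Each camera call takes 0.05 s, during which the arm holds its last target. There are 200 camera calls.

### The job

Put the three mixing bowls away as one nest: take the blue middle-sized bowl from its sloping drying stand and set it level inside the large red bowl, then set the small yellow bowl level inside the blue one. Each must sit flat on the floor of the bowl around it and be set down, not let go tilted or from above. Leave the large bowl where it stands and do not disturb the mill, jar or mug.

Things in the scene. Friction and masses are not known exactly. Their poses are not given: they have to be found in the camera images.
- bowl_large: large red mixing bowl, upright on the counter; rim 220 mm across outside, 85 mm high, wall 8 mm, foot 88 mm across, inner floor 14 mm up, 900 g. Origin: centre of its underside; z to the mouth. Wall steep above 36 mm (196 mm across there), sloping in below; flat floor about 105 mm across. Stays in place
- bowl_medium: medium blue bowl, leaning 30 deg on stand_m, its x axis up the slope; rim 144 mm across outside, 65 mm high, wall 8 mm, foot 72 mm across, inner floor 14 mm up, 190-290 g. Origin: centre of its underside; z to the mouth. Wall 10 deg from the axis above 26 mm. Lift by pinching the rim. Nested: origin 14 mm above the large one's, foot has 18 mm play, walls 30 mm apart at the rim, 25 mm lower down
- bowl_small: small yellow bowl, leaning 30 deg on stand_s, its x axis up the slope; rim 76 mm across outside, 46 mm high, wall 8 mm, foot 48 mm across, inner floor 14 mm up, 70-110 g. Origin: centre of its underside; z to the mouth. Wall 7 deg from the axis above 20 mm. Lift by pinching the rim. Nested: origin 14 mm above the medium one's, foot has 18 mm play, walls 25 mm apart at the rim
- stand_m: fixed wooden stand carrying the medium bowl at the start: board 130 mm wide, 115 mm long, rising at 30 deg towards its own +x (z up); a 6 mm lip along the low edge stops the bowl's foot. Origin: on the counter below the lip's inner face, midway; board face 35 mm up there, 88 mm at its top edge. The bowl leans 30 deg, mouth towards the stand's -x
- stand_s: fixed wooden stand carrying the small bowl at the start: board 85 mm wide, 80 mm long, rising at 30 deg towards its own +x (z up); a 6 mm lip along the low edge stops the bowl's foot. Origin: on the counter below the lip's inner face, midway; board face 35 mm up there, 71 mm at its top edge. The bowl leans 30 deg, mouth towards the stand's -x
- mill: dark wooden pepper mill, 52 mm across, 135 mm tall, origin centre of its underside; bystander
- jar: amber jar with a brass lid, 70 mm across, 100 mm tall, origin centre of its underside; bystander
- mug: white mug, 76 mm across, 90 mm tall, handle on its own +y side reaching 75 mm from its axis, origin centre of its underside; bystander
Things that resemble listed ones, but are neither listed nor needed, are in the scene too. There is more than one size of the bowl_medium; the one meant has the size given above.

How it is judged:
By the outcome, as a careful person would: the job done as asked, in the order asked, and still so for the second after the job is handed in, with the robot touching nothing.
It also fails if it takes over 64 s, if anything falls off the work surface, if the arm or the gripper's body presses on something with over 40 N, if the wrist force passes 120 N, or if a joint passes its speed limit or range.

## Working session

There is one attempt and no reset: what is moved stays moved. The work goes in short steps, Python scripts to look and compute and a tool call to move; the robot and the scene stay as the last step left them, time stands still between calls to the robot, and variables do not carry over. Pictures are saved under pics/ and viewed, at most 10 in all, crops included, and the job is handed in when it is done.

Besides the shell and the picture viewer there is one more tool, called after "Request:" as name(argument=value, ...) on one line, values as JSON. jog_arm: Moves the arm, as the interface text tells. Its arguments: {"type":"object","properties":{"increments":{"type":"array","items":{"type":"array","items":{"type":"array","items":{"type":"number"}}}},"force":{"type":"number"}},"required":["increments"]}

```bash
mkdir -p pics; cat > h.py <<'E'
import numpy as np, cv2
from workcell import read_state, viewer, bot
from scipy.spatial.transform import Rotation as Ro
def cloud(name):
    im,d=viewer.read_camera(name); p=viewer.camera_params(name)
    v,u=np.mgrid[:384,:512]; R=np.array(p["R"]);t=np.array(p["t"])
    c=np.stack([(u-p["cx"])/p["fx"]*d,(v-p["cy"])/p["fy"]*d,d],-1)
    X=(c-t)@R; X[d==0]=np.nan
    return im,d,X
E
python3 - <<'E'
from h import *
for n in("scene","top"):
    im,d,X=cloud(n); cv2.imwrite(f"pics/{n}0.png",im); np.savez(f"{n}0.npz",im=im,X=X)
    p=viewer.camera_params(n); print(n,p["fx"],-np.array(p["R"]).T@p["t"])
a=cv2.imread("pics/scene0.png");b=cv2.imread("pics/top0.png")
cv2.imwrite("pics/both0.png",cv2.resize(np.vstack([a,b]),None,fx=.78,fy=.78))
E
```

```text
scene 374.7290225133747 [ 0.93696919 -0.54189008  0.62567239]
top 488.31600851242706 [ 0.37420113 -0.01333286  1.32576001]
```

View pics/top0.png

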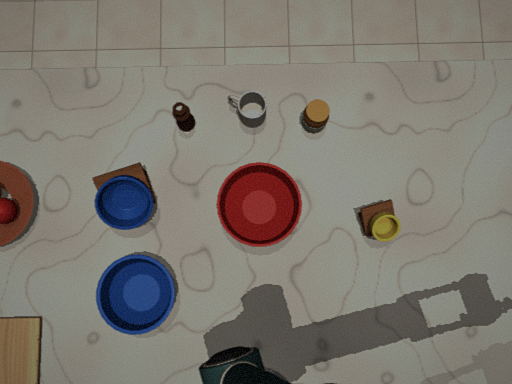

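View pics/scene0.png

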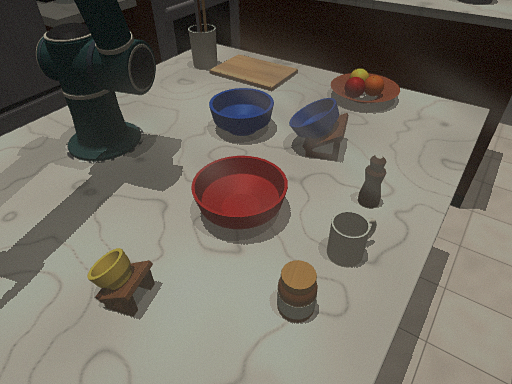

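The top view shows the red bowl at (259,204), a blue bowl on a stand at (126,202), a yellow bowl on a stand at (385,227), the mill at (184,116), the mug at (252,110) and the jar at (316,115).
There are two candidates for bowl_medium: the blue bowl at (126,202), which leans on a wooden stand with a rim of about 144 mm, and the blue bowl at (136,293), which stands upright and looks larger. The first fits the description. I'll measure both and confirm in a crop.

```bash
cat > fit.py <<'E'
from h import *
from scipy.optimize import differential_evolution
def fit(P,ro,c0,tilt=np.pi/6,fixz=None):
    "rim annulus fit: centre xyz and yaw of uphill direction"
    def cost(p):
        c=p[:3]; ax=np.array([-np.sin(tilt)*np.cos(p[3]),-np.sin(tilt)*np.sin(p[3]),np.cos(tilt)])
        q=P-c; h=q@ax; r=np.sqrt(np.maximum((q*q).sum(1)-h*h,0))
        return -np.sum(np.exp(-(h/.003)**2)/(1+np.exp(-(r-ro+.008)/.0007))/(1+np.exp((r-ro)/.0007)))+5*np.sum((r>ro+.002)&(h>-.003))
    b=[(c0[0]-.03,c0[0]+.03),(c0[1]-.03,c0[1]+.03),(c0[2]-.012,c0[2]+.012),(-np.pi,np.pi)]
    s=differential_evolution(cost,b,seed=1,popsize=20,maxiter=200); return s.x,s.fun
def colours(im):
    hsv=cv2.cvtColor(im,cv2.COLOR_BGR2HSV); H,S,V=[hsv[...,i].astype(int) for i in range(3)]
    return dict(blue=(H>100)&(H<130)&(S>120)&(V>40),yel=(H>20)&(H<36)&(S>120)&(V>50),red=((H<6)|(H>172))&(S>140)&(V>50))
E
python3 - <<'E'
from fit import *
D={n:np.load(n+"0.npz") for n in("scene","top")}
T=D["top"]["X"]; 
for n,(u,v) in dict(mill=(181,106),mug=(252,112),jar=(316,107),red=(259,207),blue=(126,200),blue2=(140,293),yel=(385,227),stm=(143,170),sts=(378,207)).items(): print(n,T[v,u].round(3))
def pts(col,c,r,names=("scene","top")):
    o=[]
    for n in names:
        X=D[n]["X"]; m=colours(D[n]["im"])[col]&(np.hypot(X[...,0]-c[0],X[...,1]-c[1])<r)&(X[...,2]>.01); o.append(X[m])
        print(col,n,m.sum(),o[-1].max(0).round(3),o[-1].min(0).round(3))
    return np.vstack(o)
cb=T[200,126];cy=T[227,385];cr=T[207,259];c2=T[293,140]
for nm in(("top",),("scene","top")):
    x,f=fit(pts("blue",cb,.12,nm),.072,[cb[0],cb[1],.109]);print("M rim",x.round(4),f)
    x,f=fit(pts("yel",cy,.08,nm),.038,[cy[0],cy[1],.087]);print("S rim",x.round(4),f)
for c,col,z in((cr,"red",.085),(c2,"blue",.09)):
    p=pts(col,c,.14,("top",)); zz=np.percentile(p[:,2],98); q=p[p[:,2]>zz-.008]
    cc,r=cv2.minEnclosingCircle(q[:,:2].astype(np.float32)*1000); print(col,"centre",cc,"r",r,"z",zz)
im=D["top"]["im"]; cv2.imwrite("pics/crop1.png",cv2.resize(im[150:345,80:215],None,fx=3,fy=3,interpolation=2))
E
```

```text
mill [0.778 0.17  0.133]
mug [ 0.802 -0.009  0.001]
jar [ 0.782 -0.177  0.094]
red [ 0.531 -0.024  0.013]
blue [0.551 0.325 0.059]
blue2 [0.308 0.295 0.017]
yel [ 0.468 -0.351  0.053]
stm [0.634 0.286 0.039]
sts [ 0.519 -0.331  0.069]
blue top 2332 [0.608 0.388 0.148] [0.475 0.248 0.033]
M rim [0.5356 0.3177 0.1088 0.2922] -271.42459957184906
yel top 672 [ 0.504 -0.305  0.108] [ 0.431 -0.379  0.046]
S rim [ 0.4639 -0.3428  0.087   0.2454] -142.89569140197585
blue scene 28 [0.563 0.381 0.129] [0.476 0.255 0.053]
blue top 2332 [0.608 0.388 0.148] [0.475 0.248 0.033]
M rim [0.5356 0.3178 0.1088 0.2924] -282.52543429125456
yel scene 1056 [ 0.505 -0.306  0.105] [ 0.431 -0.379  0.049]
yel top 672 [ 0.504 -0.305  0.108] [ 0.431 -0.379  0.046]
S rim [ 0.4644 -0.343   0.0866  0.2703] -381.46858348190506
red top 5283 [0.639 0.084 0.092] [ 0.423 -0.131  0.01 ]
red centre (531.3397216796875, -22.552091598510742) r 108.51361846923828 z 0.08655004392195857
blue top 4650 [0.406 0.387 0.096] [0.214 0.193 0.011]
blue centre (310.26470947265625, 290.45428466796875) r 97.99638366699219 z 0.0919941300185254
```

View pics/crop1.png

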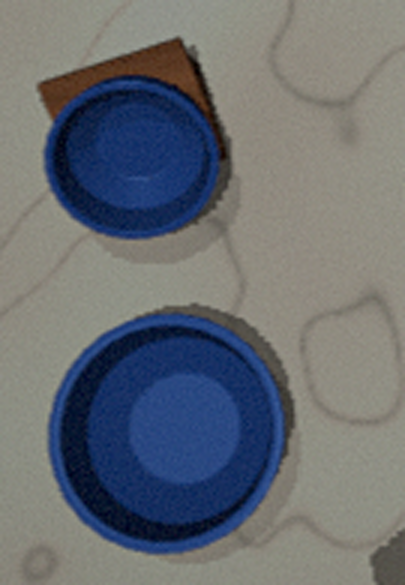

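The crop confirms it. The leaning blue bowl (upper, on the wooden board) fits a 144 mm rim at z = 109 mm, which matches the geometry. The upright one (lower) is about 196 mm across, so it is a decoy. Next I work out the grasp poses.

```bash
cat > g.py <<'E'
from h import *
np.set_printoptions(suppress=True,precision=3)
def bowlR(yaw,tilt=np.pi/6): return Ro.from_euler("z",yaw)*Ro.from_euler("y",-tilt)
def grasp(rimc,yaw,rm,lean,d,tilt=np.pi/6,flip=1):
    B=bowlR(yaw,tilt).as_matrix(); e,a=B[:,0],B[:,2]
    z=-a*np.cos(lean)-e*np.sin(lean); y=flip*(e*np.cos(lean)-a*np.sin(lean))
    R=np.stack([np.cross(y,z),y,z],1); G=np.array(rimc)+rm*e+d*z
    return G-.054*z,Ro.from_matrix(R)
def go(p,R,cur=None):
    s=read_state(); cp,cR=(np.array(s["tool_pos"]),Ro.from_rotvec(s["tcp_rot"])) if cur is None else cur
    print("shift in current tool (units)",cR.inv().apply(p-cp)/.03,"in target tool",R.inv().apply(p-cp)/.03,"turn units",np.degrees((cR.inv()*R).as_rotvec())/6)
M=([.5356,.3178,.1090],.2924,.068,np.radians(10),.012); S=([.4642,-.343,.0868],.262,.034,np.radians(7),.009)
E
python3 - <<'E'
from g import *
s=read_state(); print(s["tool_pos"],Ro.from_rotvec(s["tcp_rot"]).as_matrix(),s["time"],s["width"])
for f in(1,-1):
    p,R=grasp(*M,flip=f); print("M",f,p,R.as_matrix()[:,2]); go(p-.08*R.as_matrix()[:,2],R)
    p,R=grasp(*S,flip=f); print("S",f,p); go(p,R)
E
```

```text
[ 0.208 -0.642  0.303] [[ 0.951  0.308 -0.001]
 [ 0.308 -0.951  0.002]
 [ 0.    -0.002 -1.   ]] 0.1 0.9969840028922864
M 1 [0.578 0.331 0.182] [ 0.328  0.099 -0.94 ]
shift in current tool (units) [ 20.819 -27.052   1.559] in target tool [27.475 18.527  8.34 ] turn units [ -2.65    2.566 -14.645]
S 1 [ 0.476 -0.34   0.145]
shift in current tool (units) [11.598 -6.81   5.263] in target tool [7.402 8.293 9.222] turn units [ -3.077   2.895 -14.307]
M -1 [0.578 0.331 0.182] [ 0.328  0.099 -0.94 ]
shift in current tool (units) [ 20.819 -27.052   1.559] in target tool [-27.475 -18.527   8.34 ] turn units [ 2.58   2.665 15.023]
S -1 [ 0.476 -0.34   0.145]
shift in current tool (units) [11.598 -6.81   5.263] in target tool [-7.402 -8.293  9.222] turn units [ 2.934  3.119 15.253]
```

Request:
jog_arm(increments=[[[0.95,-0.25,0,0,0,0,1],[0.95,-0.25,0,0,0,0,1],[0.95,-0.25,0,0,0,0,1],[0.95,-0.25,0,0,0,0,1],[0.95,-0.25,0,0,0,0,1]]])

```text
time: 0.52
tool_pos: [0.3325, -0.5617, 0.3032]
tcp_rot: [-3.102, -0.488, 0.001]
wrist_force: [0.3, 0.4, -0.0]
width: 0.995
grip_force: 0.0
```

Request:
jog_arm(increments=[[[0.95,-0.25,0,0,0,0,1],[0.95,-0.25,0,0,0,0,1],[0.95,-0.25,0,0,0,0,1],[0.95,-0.25,0,0,0,0,1],[0.95,-0.25,0,0,0,0,1]]])

```text
time: 0.93
tool_pos: [0.4567, -0.482, 0.3032]
tcp_rot: [-3.102, -0.489, 0.001]
wrist_force: [-0.4, -0.8, 0.0]
width: 0.999
grip_force: 0.0
```

Request:
jog_arm(increments=[[[0,0,0,-0.18,0.17,-0.98,1],[0,0,0,-0.18,0.17,-0.98,1],[0,0,0,-0.18,0.17,-0.98,1],[0,0,0,-0.18,0.17,-0.98,1],[0,0,0,-0.18,0.17,-0.98,1]]])

```text
time: 1.35
tool_pos: [0.4559, -0.4826, 0.3032]
tcp_rot: [2.798, 1.237, 0.156]
wrist_force: [0.0, -0.8, 1.3]
width: 0.996
grip_force: 0.0
```

Request:
jog_arm(increments=[[[0,0,0,-0.18,0.17,-0.98,1],[0,0,0,-0.18,0.17,-0.98,1],[0,0,0,-0.18,0.17,-0.98,1],[0,0,0,-0.18,0.17,-0.98,1],[0,0,0,-0.18,0.17,-0.98,1]]])

```text
time: 1.77
tool_pos: [0.4555, -0.4828, 0.3032]
tcp_rot: [2.324, 1.859, 0.295]
wrist_force: [-0.5, -0.8, 0.0]
width: 1.0
grip_force: 0.0
```

Request:
jog_arm(increments=[[[0,0,0,-0.18,0.17,-0.98,1],[0,0,0,-0.18,0.17,-0.98,1],[0,0,0,-0.18,0.17,-0.98,1],[0,0,0,-0.18,0.17,-0.98,1],[0,0,0,-0.18,0.17,-0.98,1]]])

```text
time: 2.18
tool_pos: [0.4555, -0.4828, 0.3032]
tcp_rot: [1.716, 2.337, 0.409]
wrist_force: [-0.6, 0.0, 0.4]
width: 1.0
grip_force: 0.0
```

```bash
python3 - <<'E'
from g import *
s=read_state(); print(s["tool_pos"],s["q"],s["time"],s["wrist_force"])
p,R=grasp(*M); go(p-.08*R.as_matrix()[:,2],R)
E
```

```text
[ 0.455 -0.483  0.303] [-0.989  0.184  1.733  0.37   1.143 -1.434] 2.1833 [-0.625  0.045  0.401]
shift in current tool (units) [24.685  9.936  5.068] in target tool [24.785  9.651  5.129] turn units [0.024 0.033 0.115]
```

Request:
jog_arm(increments=[[[0.99,0.4,0.1,0,0,0.02,1],[0.99,0.4,0.1,0,0,0.02,1],[0.99,0.4,0.1,0,0,0.02,1],[0.99,0.4,0.1,0,0,0.02,1],[0.99,0.4,0.1,0,0,0.02,1]]])

```text
time: 2.6
tool_pos: [0.4712, -0.3217, 0.3088]
tcp_rot: [1.737, 2.325, 0.409]
wrist_force: [-0.1, 1.0, 0.1]
width: 1.001
grip_force: 0.0
```

Request:
jog_arm(increments=[[[0.99,0.4,0.1,0,0,0,1],[0.99,0.4,0.1,0,0,0,1],[0.99,0.4,0.1,0,0,0,1],[0.99,0.4,0.1,0,0,0,1],[0.99,0.4,0.1,0,0,0,1]]])

```text
time: 3.02
tool_pos: [0.488, -0.1617, 0.3151]
tcp_rot: [1.736, 2.324, 0.409]
wrist_force: [1.0, 0.3, -0.2]
width: 1.003
grip_force: 0.0
```

Request:
jog_arm(increments=[[[0.99,0.4,0.1,0,0,0,1],[0.99,0.4,0.1,0,0,0,1],[0.99,0.4,0.1,0,0,0,1],[0.99,0.4,0.1,0,0,0,1],[0.99,0.4,0.1,0,0,0,1]]])

```text
time: 3.43
tool_pos: [0.5048, -0.0019, 0.3212]
tcp_rot: [1.735, 2.324, 0.409]
wrist_force: [0.2, 0.2, -0.6]
width: 0.997
grip_force: 0.0
```

Request:
jog_arm(increments=[[[0.99,0.4,0.1,0,0,0,1],[0.99,0.4,0.1,0,0,0,1],[0.99,0.4,0.1,0,0,0,1],[0.99,0.4,0.1,0,0,0,1],[0.99,0.4,0.1,0,0,0,1]]])

```text
time: 3.85
tool_pos: [0.5216, 0.158, 0.3272]
tcp_rot: [1.735, 2.325, 0.408]
wrist_force: [0.9, -0.3, -0.0]
width: 0.998
grip_force: 0.0
```

Request:
jog_arm(increments=[[[0.99,0.4,0.1,0,0,0,1],[0.99,0.4,0.1,0,0,0,1],[0.99,0.4,0.1,0,0,0,1],[0.99,0.4,0.1,0,0,0,1],[0.99,0.4,0.1,0,0,0,0]]])

```text
time: 4.27
tool_pos: [0.5385, 0.3178, 0.3329]
tcp_rot: [1.735, 2.325, 0.408]
wrist_force: [0.5, -0.1, -0.9]
width: 0.881
grip_force: 0.0
```

```bash
python3 - <<'E'
from g import *
im,d,X=cloud("scene"); cv2.imwrite("pics/s1.png",cv2.resize(im[20:250,150:500],None,fx=2,fy=2)) 
s=read_state(); print(s["tool_pos"],s["q"],s["time"],s["width"])
p,R=grasp(*M); go(p,R)
E
```

```text
[0.539 0.323 0.334] [ 0.537 -0.006  1.884 -0.106  0.924  0.296] 4.3167 0.8042258228225885
shift in current tool (units) [-0.121 -0.501  5.181] in target tool [-0.123 -0.48   5.183] turn units [ 0.038  0.005 -0.021]
```

View pics/s1.png

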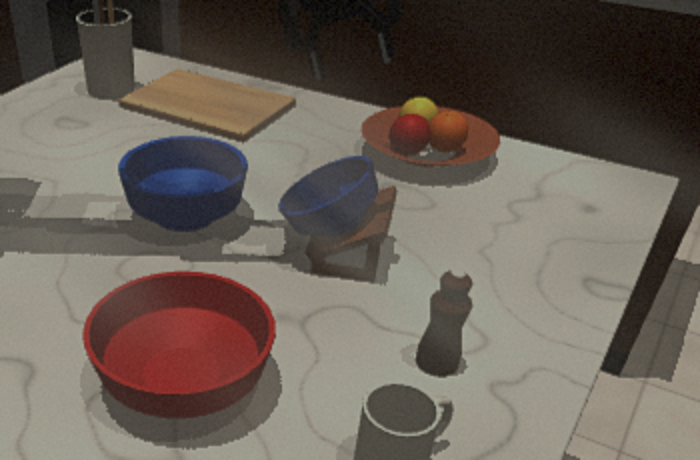

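Request:
jog_arm(increments=[[[-0.12,-0.5,0.5,0,0,0,0],[0,0,1,0,0,0,0],[0,0,1,0,0,0,0],[0,0,1,0,0,0,0],[0,0,0.5,0,0,0,0]]])

```text
time: 4.73
tool_pos: [0.5648, 0.319, 0.2108]
tcp_rot: [1.737, 2.328, 0.401]
wrist_force: [-0.8, -0.1, -0.8]
width: 0.503
grip_force: 0.0
```

Request:
jog_arm(increments=[[[0,0,0.4,0,0,0,0],[0,0,0.4,0,0,0,0],[0,0,0.4,0,0,0,0],[0,0,0,0,0,0,0],[0,0,0,0,0,0,0]]])

```text
time: 5.15
tool_pos: [0.5782, 0.3234, 0.1816]
tcp_rot: [1.735, 2.325, 0.408]
wrist_force: [0.3, -0.2, -0.2]
width: 0.503
grip_force: 0.0
```

```bash
python3 - <<'E'
from g import *
s=read_state(); print(s["tool_pos"],s["q"],s["time"],s["width"],s["wrist_force"])
p,R=grasp(*M); go(p,R)
im,d,X=cloud("scene");a=cv2.resize(im[60:190,270:400],(600,600))
cv2.imwrite("pics/s2.png",a)
E
```

```text
[0.578 0.323 0.182] [ 0.505  0.195  1.961 -0.129  0.647  0.306] 5.15 0.5027995236030343 [ 0.286 -0.185 -0.184]
shift in current tool (units) [ 0.231  0.077 -0.005] in target tool [ 0.231  0.078 -0.004] turn units [ 0.013  0.052 -0.031]
```

View pics/s2.png

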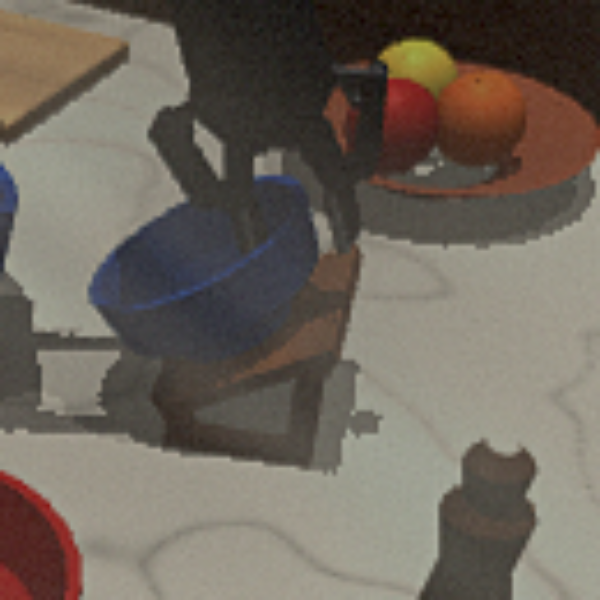

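The fingers straddle the uphill rim, with the inner finger at crop (245,225) and the outer at (345,220). I correct by about 7 mm and close.

Request:
jog_arm(increments=[[[0.23,0.08,0,0,0,0,0],[0,0,0,0,0,0,-0.6],[0,0,0,0,0,0,-0.7],[0,0,0,0,0,0,-1],[0,0,0,0,0,0,-1]]], force=25)

```text
time: 5.62
tool_pos: [0.5773, 0.3307, 0.1834]
tcp_rot: [1.736, 2.325, 0.406]
wrist_force: [-7.1, -1.7, 8.2]
width: 0.087
grip_force: 24.5
```

Request:
jog_arm(increments=[[[0,0,0,0,0,0,-1],[0,0,0,0,0,0,-1],[0,0,0,0,0,0,-1],[0,0,0,0,0,0,-1],[0,0,0,0,0,0,-1]]], force=25)

```text
time: 6.03
tool_pos: [0.5772, 0.3307, 0.1835]
tcp_rot: [1.736, 2.325, 0.407]
wrist_force: [-8.2, -1.8, 7.0]
width: 0.087
grip_force: 24.4
```

Request:
jog_arm(increments=[[[0,0,0,0,0,0,-1],[0,0,0,0,0,0,-1],[0,0,0,0,0,0,-1],[0,0,0,0,0,0,-1],[0,0,0,0,0,0,-1]]], force=70)

```text
time: 6.45
tool_pos: [0.5772, 0.3306, 0.1836]
tcp_rot: [1.736, 2.325, 0.407]
wrist_force: [-7.5, -2.1, 8.3]
width: 0.079
grip_force: 69.8
```

Request:
jog_arm(increments=[[[0,-0.03,-0.2,0,0,0,-1],[0,-0.07,-0.4,0,0,0,-1],[0,-0.1,-0.6,0,0,0,-1],[0,-0.1,-0.6,0,0,0,-1],[0,-0.1,-0.6,0,0,0,-1]]])

```text
time: 6.87
tool_pos: [0.5429, 0.3203, 0.2467]
tcp_rot: [1.735, 2.325, 0.408]
wrist_force: [0.8, 0.7, -2.1]
width: 0.081
grip_force: 68.6
```

Request:
jog_arm(increments=[[[0,-0.1,-0.6,0,0,0,-1],[0,-0.1,-0.6,0,0,0,-1],[0,-0.1,-0.6,0,0,0,-1],[0,0,0,0,0,0,-1],[0,0,0,0,0,0,-1]]])

```text
time: 7.28
tool_pos: [0.5179, 0.3134, 0.2955]
tcp_rot: [1.734, 2.323, 0.413]
wrist_force: [0.2, -0.4, -3.2]
width: 0.077
grip_force: 68.6
```

```bash
cat >> fit.py <<'E'
def fit6(P,ro,c0,a0):
    "free-tilt rim fit near guess: returns rim centre and axis"
    from scipy.optimize import minimize
    t=np.cross(a0,[0,1,0]);t/=np.linalg.norm(t);b=np.cross(a0,t)
    def ax(p): a=a0+p[3]*t+p[4]*b; return a/np.linalg.norm(a)
    def cost(p):
        q=P-(c0+p[:3]); h=q@ax(p); r=np.sqrt(np.maximum((q*q).sum(1)-h*h,0))
        return -np.sum(np.exp(-(h/.003)**2)/(1+np.exp(-(r-ro+.008)/.0007))/(1+np.exp((r-ro)/.0007)))+5*np.sum((r>ro+.002)&(h>-.003))
    s=differential_evolution(cost,[(-.02,.02)]*3+[(-.25,.25)]*2,seed=1,popsize=20,maxiter=200)
    return c0+s.x[:3],ax(s.x),s.fun
def look(col,ro,c0,a0,rad,names=("scene","top"),zmin=.01):
    o=[]
    for n in names:
        im,d,X=cloud(n); m=colours(im)[col]&(np.linalg.norm(X-c0,axis=-1)<rad)&(X[...,2]>zmin); o.append(X[m])
    P=np.vstack(o); return fit6(P,ro,np.array(c0),np.array(a0)),len(P)
E
cat >> g.py <<'E'
def held(rm,lean,d):
    "nominal rim centre and axis of bowl held now"
    s=read_state(); p=np.array(s["tool_pos"]);R=Ro.from_rotvec(s["tcp_rot"]).as_matrix(); y,z=R[:,1],R[:,2]
    a=-z*np.cos(lean)-y*np.sin(lean); e=y*np.cos(lean)-z*np.sin(lean)
    return p+.054*z-d*z-rm*e,a,p,R
E
python3 - <<'E'
from g import *; from fit import look
s=read_state(); print(s["tool_pos"],s["q"],s["time"],s["width"],s["wrist_force"])
c,a,p,R=held(*M[2:]); print("nominal",c,a)
(c2,a2,f),n=look("blue",.072,c,a,.1); print("seen",c2,a2,f,n)
E
```

```text
[0.518 0.313 0.296] [ 0.544 -0.025  1.973 -0.121  0.854  0.32 ] 7.2833 0.0766858751856787 [ 0.218 -0.426 -3.173]
nominal [0.476 0.301 0.222] [-0.485 -0.141  0.863]
seen [0.477 0.303 0.22 ] [-0.482 -0.145  0.864] -227.50003771563854 1613
```

```bash
cat >> g.py <<'E'
def place(c,a,target):
    "tool pose putting the held bowl (seen rim centre c, axis a) level with rim centre at target; minimal rotation"
    s=read_state(); p=np.array(s["tool_pos"]);R=Ro.from_rotvec(s["tcp_rot"])
    k=np.cross(a,[0,0,1]); D=Ro.from_rotvec(k/np.linalg.norm(k)*np.arcsin(np.linalg.norm(k)))
    return np.array(target)+D.apply(p-c),D*R
E
python3 - <<'E'
from g import *
c=np.array([.4767,.302,.2208]);a=np.array([-.483,-.143,.8635])
p,R=place(c,a,[.5313,-.0226,.079]); print(p,R.as_matrix()[:,2])
go(p+[0,0,.1],R)
E
```

```text
[ 0.601 -0.003  0.12 ] [-0.168 -0.054 -0.984]
shift in current tool (units) [-10.881  -1.135   2.219] in target tool [-10.882   0.114   2.488] turn units [ 5.041  0.006 -0.02 ]
```

Request:
jog_arm(increments=[[[0,0,0,0.7,0,0,-1],[0,0,0,0.7,0,0,-1],[0,0,0,0.7,0,0,-1],[0,0,0,0.7,0,0,-1],[0,0,0,0.7,0,0,-1]]])

```text
time: 7.8
tool_pos: [0.5179, 0.3131, 0.2922]
tcp_rot: [-1.875, -2.51, 0.03]
wrist_force: [-0.0, 0.2, -2.6]
width: 0.075
grip_force: 69.2
```

Request:
jog_arm(increments=[[[0,0,0,0.7,0,0,-1],[0,0,0,0.7,0,0,-1],[-0.3,0,0,0.14,0,0,-1],[-0.6,0,0,0,0,0,-1],[-0.7,0,0,0,0,0,-1]]])

```text
time: 8.22
tool_pos: [0.5318, 0.2669, 0.2918]
tcp_rot: [-1.813, -2.429, 0.22]
wrist_force: [-0.0, -0.0, -2.7]
width: 0.077
grip_force: 69.2
```

Request:
jog_arm(increments=[[[-0.8,0,0.2,0,0,0,-1],[-0.8,0,0.2,0,0,0,-1],[-0.8,0,0.2,0,0,0,-1],[-0.8,0,0.2,0,0,0,-1],[-0.8,0,0.2,0,0,0,-1]]])

```text
time: 8.63
tool_pos: [0.5604, 0.1487, 0.2633]
tcp_rot: [-1.815, -2.429, 0.219]
wrist_force: [-0.4, -0.3, -1.9]
width: 0.081
grip_force: 69.2
```

Request:
jog_arm(increments=[[[-0.8,0,0.2,0,0,0,-1],[-0.8,0,0.2,0,0,0,-1],[-0.8,0,0.2,0,0,0,-1],[-0.8,0,0.2,0,0,0,-1],[-0.8,0,0.2,0,0,0,-1]]])

```text
time: 9.05
tool_pos: [0.5893, 0.032, 0.2343]
tcp_rot: [-1.815, -2.428, 0.219]
wrist_force: [0.2, -0.5, -2.2]
width: 0.078
grip_force: 69.2
```

Request:
jog_arm(increments=[[[-0.7,0.1,0.2,0,0,0,-1],[-0.5,0,0.1,0,0,0,-1],[-0.1,0,0.1,0,0,0,-1],[0,0,0,0,0,0,-1],[0,0,0,0,0,0,-1]]])

```text
time: 9.47
tool_pos: [0.6009, -0.003, 0.2231]
tcp_rot: [-1.814, -2.427, 0.218]
wrist_force: [-0.5, 1.3, -2.9]
width: 0.079
grip_force: 69.1
```

```bash
python3 - <<'E'
from g import *; from fit import look
s=read_state(); print(s["tool_pos"],s["q"],s["time"],s["width"],s["wrist_force"])
c,a,p,R=held(*M[2:]); print("nominal",c,a)
for nm in(("top",),("scene",),("scene","top")):
    (c2,a2,f),n=look("blue",.072,c,a,.1,names=nm); print("seen",c2,a2,f,n)
p,R=place(c2,a2,[.5313,-.0226,.079]); go(p,R)
im,_=viewer.read_camera("scene"); cv2.imwrite("pics/s3.png",cv2.resize(im[60:260,150:400],None,fx=3,fy=3))
E
```

```text
[ 0.601 -0.003  0.223] [-0.021  0.275  1.752 -0.059  1.283 -0.286] 9.4667 0.07892948344279019 [-0.469  1.254 -2.907]
nominal [ 0.529 -0.024  0.182] [0.002 0.004 1.   ]
seen [ 0.529 -0.022  0.18 ] [0.008 0.001 1.   ] -132.72891627879892 578
seen [ 0.53  -0.022  0.18 ] [ 0.003 -0.002  1.   ] -258.22479849966527 1269
seen [ 0.53  -0.022  0.181] [ 0.003 -0.003  1.   ] -381.43789497490417 1841
shift in current tool (units) [-0.031  0.627  3.325] in target tool [-0.019  0.621  3.326] turn units [-0.017 -0.033  0.006]
```

View pics/s3.png

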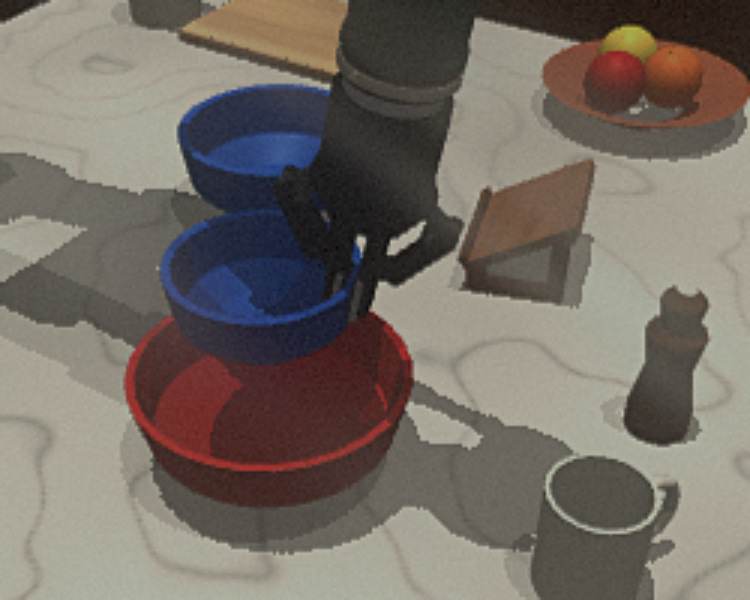

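The bowl is level and centred over the red bowl, with its rim at crop (260,280). I lower it along the vertical.

Request:
jog_arm(increments=[[[0,0.16,0.6,0,0,0,-1],[0,0.1,0.6,0,0,0,-1],[0,0.1,0.6,0,0,0,-1],[0,0.1,0.6,0,0,0,-1],[0,0.08,0.4,0,0,0,-1]]])

```text
time: 10.13
tool_pos: [0.6018, -0.0026, 0.1365]
tcp_rot: [-1.812, -2.428, 0.22]
wrist_force: [-0.2, -0.9, -2.9]
width: 0.077
grip_force: 69.1
```

Request:
jog_arm(increments=[[[0,0.035,0.2,0,0,0,-1],[0,0.02,0.1,0,0,0,-1],[0,0,0,0,0,0,-1],[0,0,0,0,0,0,-1],[0,0,0,0,0,0,-1]]])

```text
time: 10.55
tool_pos: [0.6035, -0.0033, 0.1302]
tcp_rot: [-1.816, -2.43, 0.217]
wrist_force: [-0.1, 0.2, -3.1]
width: 0.078
grip_force: 69.1
```

```bash
python3 - <<'E'
from g import *; from fit import look
s=read_state(); print(s["tool_pos"],s["time"],s["width"],s["wrist_force"],s["torque"])
c,a,p,R=held(*M[2:]); print("nominal",c,a)
(c2,a2,f),n=look("blue",.072,c,a,.1); print("seen",c2,a2,f,n)
p,R=place(c2,a2,[.5313,-.0226,.079]); go(p,R)
E
```

```text
[ 0.604 -0.003  0.13 ] 10.55 0.07841686798128492 [-0.082  0.206 -3.064] [ 0.104 -0.323  0.036]
nominal [ 0.531 -0.025  0.089] [-0.001  0.004  1.   ]
seen [ 0.532 -0.022  0.087] [-0.003 -0.005  1.   ] -289.32048725077703 1108
shift in current tool (units) [0.003 0.04  0.274] in target tool [0.004 0.041 0.274] turn units [ 0.044 -0.04   0.007]
```

Request:
jog_arm(increments=[[[0,0.02,0.1,0,0,0,-1],[0,0.01,0.06,0,0,0,-1],[0,0,0,0,0,0,-1],[0,0,0,0,0,0,-1],[0,0,0,0,0,0,-1]]])

```text
time: 11.07
tool_pos: [0.6025, -0.0033, 0.1239]
tcp_rot: [-1.814, -2.428, 0.219]
wrist_force: [-0.5, -0.1, -2.1]
width: 0.077
grip_force: 69.2
```

Request:
jog_arm(increments=[[[0,0.01,0.03,0,0,0,-1],[0,0.01,0.03,0,0,0,-1],[0,0,0,0,0,0,-1],[0,0,0,0,0,0,-1],[0,0,0,0,0,0,-1]]])

```text
time: 11.48
tool_pos: [0.6029, -0.0032, 0.1221]
tcp_rot: [-1.814, -2.428, 0.219]
wrist_force: [-0.1, 0.7, -1.4]
width: 0.073
grip_force: 69.2
```

Request:
jog_arm(increments=[[[0,0.01,0.04,0,0,0,-1],[0,0,0,0,0,0,-1],[0,0,0,0,0,0,-1],[0,0,0,0,0,0,-1],[0,0,0,0,0,0,-1]]])

```text
time: 11.9
tool_pos: [0.6032, -0.0032, 0.1212]
tcp_rot: [-1.815, -2.428, 0.218]
wrist_force: [0.8, 1.3, 0.4]
width: 0.08
grip_force: 69.6
```

Request:
jog_arm(increments=[[[0,0,0.03,0,0,0,-1],[0,0,0,0,0,0,-1],[0,0,0,0,0,0,-1],[0,0,0,0,0,0,-1],[0,0,0,0,0,0,-1]]])

```text
time: 12.32
tool_pos: [0.6033, -0.0031, 0.1211]
tcp_rot: [-1.815, -2.429, 0.218]
wrist_force: [-0.6, 1.3, 5.6]
width: 0.078
grip_force: 70.4
```

Request:
jog_arm(increments=[[[0,0,0,0,0,0,-0.8],[0,0,0,0,0,0,-0.7],[0,0,0,0,0,0,-0.6],[0,0,0,0,0,0,-0.6],[0,0,0,0,0,0,-0.6]]], force=30)

```text
time: 12.73
tool_pos: [0.6025, -0.0034, 0.1197]
tcp_rot: [-1.814, -2.428, 0.219]
wrist_force: [-0.9, -0.3, -0.4]
width: 0.198
grip_force: 0.3
```

```bash
python3 - <<'E'
from g import *; from fit import look
s=read_state(); print(s["tool_pos"],s["time"],s["width"],s["wrist_force"])
(c2,a2,f),n=look("blue",.072,[.531,-.023,.079],[0,0,1],.1); print("seen",c2,a2,f,n)
E
```

```text
[ 0.603 -0.003  0.12 ] 12.7333 0.19845981064992774 [-0.911 -0.29  -0.405]Traceback (most recent call last):
  File "<stdin>", line 3, in <module>
  File "fit.py", line 28, in look
    P=np.vstack(o); return fit6(P,ro,np.array(c0),np.array(a0)),len(P)
                           ~~~~^^^^^^^^^^^^^^^^^^^^^^^^^^^^^^^^
  File "fit.py", line 17, in fit6
    t=np.cross(a0,[0,1,0]);t/=np.linalg.norm(t);b=np.cross(a0,t)
                           ^^^^^^^^^^^^^^^^^^^^
numpy._core._exceptions._UFuncOutputCastingError: Cannot cast ufunc 'divide' output from dtype('float64') to dtype('int64') with casting rule 'same_kind'
```

Request:
jog_arm(increments=[[[0,0,-0.1,0,0,0,-0.55],[0,0,-0.3,0,0,0,-0.55],[0,0,-0.5,0,0,0,-0.55],[0,0,-0.8,0,0,0,-0.55],[0,0,-1,0,0,0,-0.3]]])

```text
time: 13.25
tool_pos: [0.6153, 0.0012, 0.1992]
tcp_rot: [-1.812, -2.425, 0.222]
wrist_force: [0.7, 0.4, 1.1]
width: 0.339
grip_force: 0.0
```

Request:
jog_arm(increments=[[[0,0,-1,0,0,0,0],[0,0,-1,0,0,0,0],[0,0,-1,0,0,0,0],[0,0,-0.6,0,0,0,0],[0,0,0,0,0,0,0]]])

```text
time: 13.67
tool_pos: [0.6375, 0.0071, 0.3133]
tcp_rot: [-1.82, -2.436, 0.209]
wrist_force: [0.2, 0.0, 0.7]
width: 0.502
grip_force: 0.0
```

```bash
sed -i 's/np.cross(a0,\[0,1,0\])/np.cross(a0,[0,1.,0])/' fit.py; python3 - <<'E'
from g import *; from fit import *
s=read_state(); print(s["tool_pos"],s["time"],s["q"],s["width"],s["wrist_force"])
(c2,a2,f),n=look("blue",.072,[.531,-.023,.079],[0,0,1],.1); print("seen M",c2,a2,f,n)
(c3,a3,f),n=look("red",.110,[.531,-.023,.085],[0,0,1],.14); print("red",c3,a3,f,n)
p,R=grasp(*S); go(p-.1*R.as_matrix()[:,2],R); print(p,R.as_matrix()[:,2])
E
```

```text
[0.638 0.007 0.313] 13.6667 [-0.005  0.272  1.584 -0.055  1.443 -0.281] 0.5021901524901737 [0.239 0.016 0.714]
seen M [ 0.531 -0.022  0.078] [ 0.001 -0.001  1.   ] -302.57340546911144 1379
red [ 0.531 -0.021  0.084] [0.001 0.001 1.   ] -547.7694779105329 1845
shift in current tool (units) [-9.549 -9.074  3.956] in target tool [-9.8   -9.517 -1.596] turn units [-5.54   0.002  0.251]
[ 0.476 -0.34   0.145] [ 0.377  0.101 -0.921]
```

The blue bowl is seated level, with its rim at z = 78 mm and its axis vertical, and the red bowl has not moved. Next is the small bowl.

Request:
jog_arm(increments=[[[0,0,0,-0.9,0,0.04,0],[0,0,0,-0.9,0,0.04,0],[0,0,0,-0.9,0,0.04,0],[0,0,0,-0.9,0,0.04,0],[0,0,0,-0.9,0,0.04,0]]])

```text
time: 14.28
tool_pos: [0.6335, 0.0068, 0.304]
tcp_rot: [1.784, 2.337, 0.347]
wrist_force: [-0.3, 0.4, -0.7]
width: 0.503
grip_force: 0.0
```

Request:
jog_arm(increments=[[[0,0,0,-0.9,0,0.05,0],[0,0,0,-0.14,0,0,0],[-0.8,-0.8,-0.1,0,0,0,0],[-0.8,-0.8,-0.1,0,0,0,0],[-0.8,-0.8,-0.1,0,0,0,0]]])

```text
time: 14.7
tool_pos: [0.5845, -0.0809, 0.2846]
tcp_rot: [1.74, 2.273, 0.461]
wrist_force: [0.1, 0.2, -0.7]
width: 0.5
grip_force: 0.0
```

Request:
jog_arm(increments=[[[-0.8,-0.8,-0.1,0,0,0,0],[-0.8,-0.8,-0.1,0,0,0,0],[-0.8,-0.8,-0.1,0,0,0,0],[-0.8,-0.8,-0.1,0,0,0,0],[-0.8,-0.8,-0.1,0,0,0,0]]])

```text
time: 15.12
tool_pos: [0.5032, -0.2276, 0.2514]
tcp_rot: [1.742, 2.272, 0.463]
wrist_force: [0.4, -0.7, -1.0]
width: 0.503
grip_force: 0.0
```

Request:
jog_arm(increments=[[[-0.8,-0.8,-0.1,0,0,0,0],[-0.8,-0.8,-0.1,0,0,0,0],[-0.8,-0.7,-0.1,0,0,0,0],[0,0,0,0,0,0,0],[0,0,0,0,0,0,0]]])

```text
time: 15.53
tool_pos: [0.4574, -0.3148, 0.2325]
tcp_rot: [1.747, 2.269, 0.464]
wrist_force: [0.4, 0.0, 0.3]
width: 0.5
grip_force: 0.0
```

```bash
python3 - <<'E'
from g import *; from fit import *
s=read_state(); print(s["tool_pos"],s["time"],s["q"],s["width"])
a=bowlR(.262).as_matrix()[:,2]
(c2,a2,f),n=look("yel",.038,np.array([.4642,-.343,.0868]),a,.07); print("seen S",c2,a2,np.arctan2(-a2[1],-a2[0]),f,n)
p,R=grasp(*S); go(p,R)
E
```

```text
[ 0.457 -0.315  0.233] 15.5333 [-0.821 -0.002  2.084  0.451  0.917 -1.331] 0.49968497770867165
seen S [ 0.465 -0.343  0.087] [-0.476 -0.133  0.869] 0.2732187906879146 -301.64934653032583 1324
shift in current tool (units) [-1.016 -0.852  2.827] in target tool [-1.01  -0.85   2.829] turn units [ 0.009 -0.017 -0.005]
```

Request:
jog_arm(increments=[[[-0.5,-0.43,0,0,0,0,-0.1],[-0.51,-0.42,0,0,0,0,-0.1],[0,0,0.5,0,0,0,-0.1],[0,0,0.8,0,0,0,-0.1],[0,0,0.7,0,0,0,-0.1]]])

```text
time: 16.05
tool_pos: [0.4677, -0.3421, 0.169]
tcp_rot: [1.738, 2.27, 0.463]
wrist_force: [0.8, -0.0, -0.7]
width: 0.447
grip_force: 0.0
```

Request:
jog_arm(increments=[[[0,0,0.4,0,0,0,-0.1],[0,0,0.3,0,0,0,-0.1],[0,0,0.1,0,0,0,-0.1],[0,0,0,0,0,0,-0.1],[0,0,0,0,0,0,-0.1]]])

```text
time: 16.47
tool_pos: [0.4761, -0.3406, 0.1477]
tcp_rot: [1.739, 2.269, 0.463]
wrist_force: [0.6, -0.5, -0.2]
width: 0.453
grip_force: 0.0
```

```bash
python3 - <<'E'
from g import *
s=read_state(); print(s["tool_pos"],s["time"],s["wrist_force"],s["width"])
p,R=grasp(*S); go(p,R)
im,_=viewer.read_camera("scene"); cv2.imwrite("pics/s4.png",cv2.resize(im[200:330,60:190],(600,600)))
E
```

```text
[ 0.476 -0.341  0.148] 16.4667 [ 0.646 -0.462 -0.155] 0.45290737679519727
shift in current tool (units) [ 0.027 -0.041  0.072] in target tool [ 0.027 -0.041  0.072] turn units [0.025 0.012 0.013]
```

View pics/s4.png

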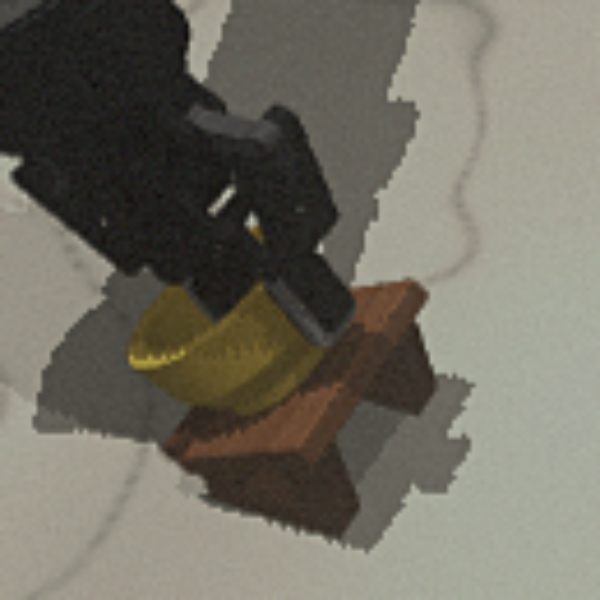

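The fingers straddle the yellow bowl's uphill rim, inner at crop (220,290) and outer at (320,310). I close.

Request:
jog_arm(increments=[[[0,-0.04,0,0,0,0,-0.4],[0,0,0,0,0,0,-0.6],[0,0,0,0,0,0,-0.7],[0,0,0,0,0,0,-1],[0,0,0,0,0,0,-1]]], force=25)

```text
time: 16.93
tool_pos: [0.4741, -0.3415, 0.147]
tcp_rot: [1.74, 2.269, 0.462]
wrist_force: [-5.2, -1.3, 3.8]
width: 0.113
grip_force: 22.9
```

Request:
jog_arm(increments=[[[0,0,0,0,0,0,-1],[0,0,0,0,0,0,-1],[0,0,0,0,0,0,-1],[0,0,0,0,0,0,-1],[0,0,0,0,0,0,-1]]], force=45)

```text
time: 17.35
tool_pos: [0.4741, -0.3416, 0.147]
tcp_rot: [1.739, 2.269, 0.462]
wrist_force: [-5.1, -1.8, 5.6]
width: 0.103
grip_force: 41.3
```

Request:
jog_arm(increments=[[[0,-0.02,-0.2,0,0,0,-1],[0,-0.05,-0.4,0,0,0,-1],[0,-0.07,-0.6,0,0,0,-1],[0,-0.07,-0.6,0,0,0,-1],[0,-0.07,-0.6,0,0,0,-1]]])

```text
time: 17.77
tool_pos: [0.4391, -0.3501, 0.2106]
tcp_rot: [1.74, 2.269, 0.464]
wrist_force: [0.2, -0.6, 0.2]
width: 0.107
grip_force: 42.0
```

Request:
jog_arm(increments=[[[0,-0.07,-0.6,0,0,0,-1],[0,-0.07,-0.6,0,0,0,-1],[0,-0.07,-0.6,0,0,0,-1],[0,-0.07,-0.6,0,0,0,-1],[0,0,0,0,0,0,-1]]])

```text
time: 18.18
tool_pos: [0.4049, -0.3613, 0.2769]
tcp_rot: [1.736, 2.263, 0.459]
wrist_force: [-0.3, 0.1, -0.5]
width: 0.105
grip_force: 42.0
```

```bash
python3 - <<'E'
from g import *; from fit import *
s=read_state(); print(s["tool_pos"],s["time"],s["q"],s["wrist_force"],s["width"])
c,a,p,R=held(*S[2:]); print("nominal",c,a)
(c2,a2,f),n=look("yel",.038,c,a,.07); print("seen S",c2,a2,f,n)
p,R=place(c2,a2,[.531,-.0222,.074]); print(p,R.as_matrix()[:,2]);go(p+[0,0,.09],R)
E
```

```text
[ 0.405 -0.361  0.277] 18.1833 [-0.964 -0.052  2.046  0.442  1.041 -1.431] [-0.31   0.056 -0.508] 0.10487709578119928
nominal [ 0.394 -0.365  0.218] [-0.489 -0.123  0.864]
seen S [ 0.399 -0.365  0.216] [-0.47  -0.119  0.874] -248.78060250435476 1248
[ 0.563 -0.011  0.121] [-0.099 -0.023 -0.995]
shift in current tool (units) [9.891 6.63  5.083] in target tool [9.878 8.269 1.296] turn units [4.836 0.065 0.011]
```

Request:
jog_arm(increments=[[[0,0,0,0.6,0.01,0,-1],[0,0,0,0.6,0.01,0,-1],[0,0,0,0.6,0.01,0,-1],[0,0,0,0.6,0.01,0,-1],[0,0,0,0.6,0.01,0,-1]]])

```text
time: 18.7
tool_pos: [0.4049, -0.3587, 0.2709]
tcp_rot: [1.881, 2.455, 0.111]
wrist_force: [0.3, 0.5, -1.2]
width: 0.103
grip_force: 42.1
```

Request:
jog_arm(increments=[[[0,0,0,0.6,0.01,0,-1],[0,0,0,0.6,0,0,-1],[0,0,0,0.6,0,0,-1],[0.4,0.3,0,0.04,0,0,-1],[0.6,0.5,0,0,0,0,-1]]])

```text
time: 19.12
tool_pos: [0.4205, -0.324, 0.2682]
tcp_rot: [-1.867, -2.437, 0.122]
wrist_force: [-1.0, -0.0, -1.5]
width: 0.106
grip_force: 42.1
```

Request:
jog_arm(increments=[[[0.8,0.67,0,0,0,0,-1],[0.8,0.67,0,0,0,0,-1],[0.8,0.67,0,0,0,0,-1],[0.8,0.67,0,0,0,0,-1],[0.8,0.67,0.1,0,0,0,-1]]])

```text
time: 19.53
tool_pos: [0.4856, -0.1803, 0.2561]
tcp_rot: [-1.867, -2.439, 0.121]
wrist_force: [1.5, 0.3, -0.8]
width: 0.107
grip_force: 42.1
```

Request:
jog_arm(increments=[[[0.8,0.67,0.2,0,0,0,-1],[0.8,0.67,0.2,0,0,0,-1],[0.8,0.67,0.2,0,0,0,-1],[0.8,0.67,0.2,0,0,0,-1],[0.8,0.67,0.2,0,0,0,-1]]])

```text
time: 19.95
tool_pos: [0.5471, -0.0388, 0.2156]
tcp_rot: [-1.866, -2.438, 0.122]
wrist_force: [0.9, -0.8, -0.1]
width: 0.106
grip_force: 42.1
```

Request:
jog_arm(increments=[[[0.6,0.5,0.1,0,0,0,-1],[0.3,0.27,0.1,0,0,0,-1],[0,0,0,0,0,0,-1],[0,0,0,0,0,0,-1],[0,0,0,0,0,0,-1]]])

```text
time: 20.37
tool_pos: [0.5615, -0.0098, 0.2091]
tcp_rot: [-1.868, -2.439, 0.123]
wrist_force: [0.4, -0.8, -0.6]
width: 0.104
grip_force: 42.2
```

```bash
python3 - <<'E'
from g import *; from fit import *
s=read_state(); print(s["tool_pos"],s["time"],s["wrist_force"],s["width"])
c,a,p,R=held(*S[2:]); print("nominal",c,a)
for nm in(("top",),("scene",),("scene","top")):
    (c2,a2,f),n=look("yel",.038,c,a,.07,names=nm); print("seen S",c2,a2,f,n)
(m,am,f),n=look("blue",.072,[.531,-.022,.079],[0,0,1],.1,zmin=.05); print("M",m,am,f)
p,R=place(c2,a2,[.531,-.0222,.074]); print(p);go(p,R)
im,_=viewer.read_camera("scene"); cv2.imwrite("pics/s5.png",cv2.resize(im[60:260,150:350],(600,600)))
E
```

```text
[ 0.562 -0.01   0.209] 20.3667 [ 0.367 -0.78  -0.633] 0.10357598957750092
nominal [ 0.524 -0.02   0.164] [-0.016 -0.01   1.   ]
seen S [ 0.523 -0.022  0.162] [0.039 0.019 0.999] -50.79914483913463 224
seen S [ 0.526 -0.021  0.161] [-0.009 -0.006  1.   ] -120.62281694518515 394
seen S [ 0.526 -0.021  0.162] [-0.006 -0.016  1.   ] -177.0651618635706 618
M [ 0.531 -0.023  0.078] [-0.002  0.002  1.   ] -238.80167485891587
[ 0.567 -0.01   0.122]
shift in current tool (units) [-0.063  0.477  2.905] in target tool [-0.022  0.505  2.9  ] turn units [ 0.094 -0.132  0.014]
```

View pics/s5.png

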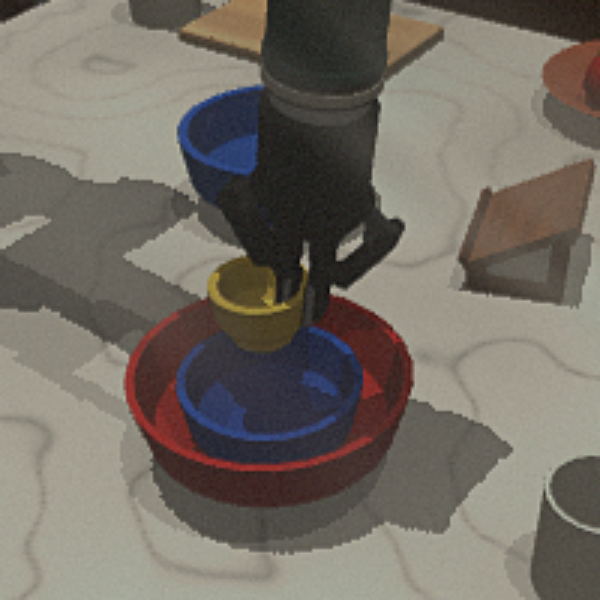

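Request:
jog_arm(increments=[[[0,0.22,0.2,0.09,-0.06,0,-1],[0,0.06,0.6,0,-0.04,0,-1],[0,0.06,0.6,0,0,0,-1],[0,0.06,0.6,0,0,0,-1],[0,0.04,0.3,0,0,0,-1]]])

```text
time: 21.13
tool_pos: [0.5662, -0.0078, 0.1368]
tcp_rot: [-1.866, -2.439, 0.146]
wrist_force: [-1.0, -0.8, -1.5]
width: 0.108
grip_force: 42.2
```

Request:
jog_arm(increments=[[[0,0.02,0.2,0,0,0,-1],[0,0,0.05,0,0,0,-1],[0,0,0,0,0,0,-1],[0,0,0,0,0,0,-1],[0,0,0,0,0,0,-1]]])

```text
time: 21.55
tool_pos: [0.5679, -0.0081, 0.1332]
tcp_rot: [-1.869, -2.442, 0.141]
wrist_force: [0.9, -0.1, -0.8]
width: 0.109
grip_force: 42.2
```

```bash
python3 - <<'E'
from g import *; from fit import *
s=read_state(); print(s["tool_pos"],s["time"],s["wrist_force"],s["width"])
c,a,p,R=held(*S[2:]); print("nominal",c,a)
(c2,a2,f),n=look("yel",.038,c,a,.07); print("seen S",c2,a2,f,n)
p,R=place(c2,a2,[.531,-.0225,.074]); print(p);go(p,R)
E
```

```text
[ 0.568 -0.008  0.133] 21.55 [ 0.908 -0.059 -0.844] 0.10917781010230798
nominal [ 0.53  -0.019  0.088] [-0.013  0.003  1.   ]
seen S [ 0.531 -0.02   0.085] [ 0.001 -0.001  1.   ] -112.30320315313548 220
[ 0.567 -0.011  0.122]
shift in current tool (units) [-0.088  0.009  0.385] in target tool [-0.087  0.008  0.385] turn units [-0.005 -0.015  0.002]
```

Request:
jog_arm(increments=[[[-0.08,0.01,0.1,0,0,0,-1],[0,0.01,0.1,0,0,0,-1],[0,0,0.03,0,0,0,-1],[0,0,0,0,0,0,-1],[0,0,0,0,0,0,-1]]])

```text
time: 22.07
tool_pos: [0.5672, -0.0105, 0.1248]
tcp_rot: [-1.868, -2.44, 0.143]
wrist_force: [-0.1, 0.2, -1.0]
width: 0.104
grip_force: 42.2
```

Request:
jog_arm(increments=[[[0,0,0.04,0,0,0,-1],[0,0,0,0,0,0,-1],[0,0,0,0,0,0,-1],[0,0,0,0,0,0,-1],[0,0,0,0,0,0,-1]]])

```text
time: 22.48
tool_pos: [0.5674, -0.0105, 0.1239]
tcp_rot: [-1.868, -2.441, 0.142]
wrist_force: [-0.2, -0.5, -0.2]
width: 0.106
grip_force: 42.2
```

Request:
jog_arm(increments=[[[0,0,0.04,0,0,0,-1],[0,0,0,0,0,0,-1],[0,0,0,0,0,0,-1],[0,0,0,0,0,0,-1],[0,0,0,0,0,0,-1]]])

```text
time: 22.9
tool_pos: [0.5673, -0.0105, 0.1227]
tcp_rot: [-1.868, -2.441, 0.142]
wrist_force: [0.2, -0.6, -0.9]
width: 0.11
grip_force: 42.2
```

Request:
jog_arm(increments=[[[0,0,0.04,0,0,0,-1],[0,0,0,0,0,0,-1],[0,0,0,0,0,0,-1],[0,0,0,0,0,0,-1],[0,0,0,0,0,0,-1]]])

```text
time: 23.32
tool_pos: [0.5671, -0.0106, 0.1215]
tcp_rot: [-1.868, -2.441, 0.143]
wrist_force: [0.1, 0.1, -0.6]
width: 0.107
grip_force: 42.2
```

Request:
jog_arm(increments=[[[0,0,0.03,0,0,0,-1],[0,0,0,0,0,0,-1],[0,0,0,0,0,0,-1],[0,0,0,0,0,0,-1],[0,0,0,0,0,0,-1]]])

```text
time: 23.73
tool_pos: [0.567, -0.0106, 0.1206]
tcp_rot: [-1.868, -2.441, 0.142]
wrist_force: [0.4, -0.4, -0.5]
width: 0.102
grip_force: 42.2
```

Request:
jog_arm(increments=[[[0,0,0.03,0,0,0,-1],[0,0,0,0,0,0,-1],[0,0,0,0,0,0,-1],[0,0,0,0,0,0,-1],[0,0,0,0,0,0,-1]]])

```text
time: 24.15
tool_pos: [0.5672, -0.0106, 0.1205]
tcp_rot: [-1.869, -2.441, 0.142]
wrist_force: [-0.8, 0.1, 5.9]
width: 0.105
grip_force: 43.1
```

```bash
python3 - <<'E'
from g import *; from fit import *
s=read_state(); print(s["tool_pos"],s["time"],s["wrist_force"])
c,a,p,R=held(*S[2:]); print("nominal",c,a)
(c2,a2,f),n=look("yel",.038,c,a,.07); print("seen S",c2,a2,f,n)
E
```

```text
[ 0.567 -0.011  0.121] 24.15 [-0.798  0.105  5.929]
nominal [ 0.53  -0.021  0.075] [-0.011  0.002  1.   ]
seen S [ 0.531 -0.022  0.073] [0.008 0.004 1.   ] -106.77788826173281 206
```

It has touched down, with the rim at 73–74 mm. I release gently.

Request:
jog_arm(increments=[[[0,0,0,0,0,0,-0.75],[0,0,0,0,0,0,-0.65],[0,0,0,0,0,0,-0.58],[0,0,0,0,0,0,-0.58],[0,0,0,0,0,0,-0.58]]], force=25)

```text
time: 24.67
tool_pos: [0.5667, -0.0107, 0.1193]
tcp_rot: [-1.868, -2.441, 0.143]
wrist_force: [0.3, -0.7, -0.2]
width: 0.205
grip_force: 0.0
```

Request:
jog_arm(increments=[[[0,0,-0.1,0,0,0,-0.55],[0,0,-0.2,0,0,0,-0.55],[0,0,-0.4,0,0,0,-0.55],[0,0,-0.6,0,0,0,-0.55],[0,0,-0.8,0,0,0,-0.55]]])

```text
time: 25.08
tool_pos: [0.5727, -0.0084, 0.1824]
tcp_rot: [-1.867, -2.439, 0.145]
wrist_force: [0.7, -0.3, -0.5]
width: 0.226
grip_force: 0.0
```

Request:
jog_arm(increments=[[[0,0,-1,0,0,0,-0.5],[0,0,-1,0,0,0,-0.5],[0,0,-1,0,0,0,-0.5],[0,0,-0.6,0,0,0,-0.5],[0,0,0,0,0,0,-0.5]]])

```text
time: 25.5
tool_pos: [0.5884, -0.0047, 0.2971]
tcp_rot: [-1.874, -2.449, 0.132]
wrist_force: [1.4, -0.5, 0.9]
width: 0.251
grip_force: 0.0
```

```bash
python3 - <<'E'
from g import *; from fit import *
s=read_state(); print(s["tool_pos"],s["time"],s["wrist_force"])
for col,ro,z,r in(("yel",.038,.074,.07),("blue",.072,.079,.1),("red",.11,.085,.14)):
    (c,a,f),n=look(col,ro,[.531,-.022,z],[0,0,1],r,zmin=.03); print(col,c,a,f)
im,_=viewer.read_camera("scene"); cv2.imwrite("pics/s6.png",cv2.resize(im[80:330,150:420],None,fx=2.4,fy=2.4))
E
```

```text
[ 0.588 -0.005  0.297] 25.5 [ 1.432 -0.54   0.9  ]
yel [ 0.531 -0.022  0.073] [-0.    -0.007  1.   ] -144.787393285912
blue [ 0.531 -0.022  0.078] [0.001 0.001 1.   ] -278.5162098686483
red [ 0.531 -0.021  0.084] [-0.001  0.001  1.   ] -593.6335077100903
```

View pics/s6.png

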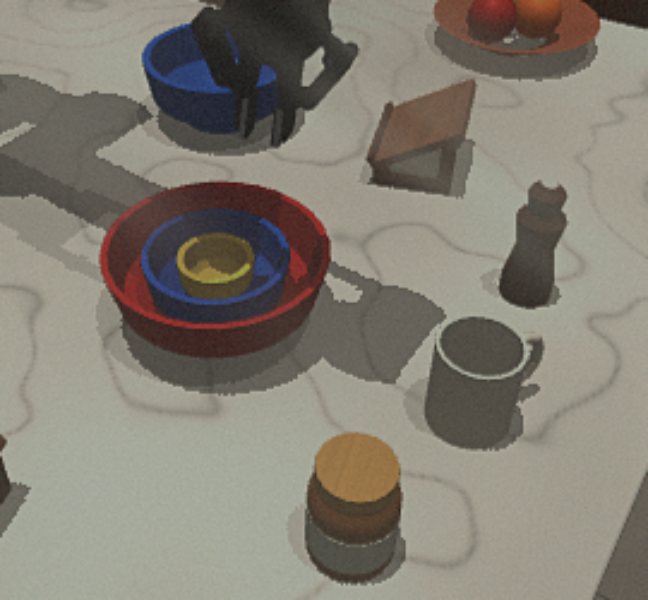

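The three bowls sit level and concentric at crop (215,265). The mill, mug and jar are undisturbed and the gripper is clear. I hand the job in.

```bash
python3 -c "
from workcell import bot; print(bot.finish_job())"
```

```text
the job is handed in; nothing more can be done
None
```

The job is handed in at about 26 s of the 64 s allowed: the blue bowl sits level in the red one and the yellow bowl level in the blue one, the red bowl, mill, jar and mug are where they were, and the gripper is clear.

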